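# Crank the dish under the ring lamp

## Robot

A 6-joint arm with a two-finger parallel gripper is mounted at the origin on the work surface. World frame = base frame: x ahead of the robot, y to its left, z up, the work surface at z = 0. Lengths are in mm, angles in degrees, forces in N, time in s.
With the tool pointing down it reaches from about 300 to 850 mm from the base axis. Payload 4.2 kg.
Tool frame: the origin (TCP) lies between the finger pads; the fingertips stand 22 mm ahead of it and the grasp point (between the pads) lies 3 mm ahead of it; z points along the fingers, y is the direction in which the jaws open and shut (so a half turn about z gives the same grasp; the last joint's range is limited). The gripper opens to 91 mm and grips with 3 to 60 N. Pads are 32 mm wide; open, the fingers measure 118 mm over their backs; the gripper's body (76 mm by 178 mm) begins 60 mm behind the grasp point.
Start: joints at [-72.25, 18.312, 89.639, -0, 72.044, -1.146], TCP at [186.219, -544.025, 235.976] pointing down, gripper open.
Joint ranges: [-177.97, 177.97], [-48.28, 115.42], [12.27, 149.76], [-77.06, 257.06], [2.81, 150.46], [-146.56, 146.56]. Speed limits (degrees/s): [147.25, 147.25, 180, 180, 180, 180].

## Interface

Orientations are given as [roll, pitch, yaw] about the fixed x, y, z axes, in that order (R = Rz(yaw) Ry(pitch) Rx(roll)).
In Python, from workcell import telemetry, cams, env gives the robot as it stands.
- The arm moves only by the shell command python3 -m inch 'ROWS' [FORCE]. ROWS is JSON, a list of rows, each an object of numbers: "x", "y", "z": the shift along the tool's x, y, z in cm; "yaw": the turn about the tool's z in units of 5 degrees (1.0 is 5 degrees); "gripper": the gripper's target within -1 to 1 (fully open at 1, half-way at 0, shut at -1). A call has 1 to 12 rows; each row shifts and turns the commanded pose from where the row before left it, along the tool's axes as they then stand; what a row does not reach is not made up. A row lasts 1/12 s, in which the tool goes at most 41.7 mm and 7.16 degrees, less where a joint would pass 70% of its speed; a pose out of reach is approached as far as the arm can. A call is refused whole if a number of a shift passes 4.17 or a number of a turn 1, either way. A call with a gripper value outside its range is refused whole. The fingers move at their own pace and stop on an object; FORCE is the grip in N (left out, the last holds). Time passes only in rows, so rows that do not move let the fingers close. It gives the time, the measured TCP pose, the force and the opening at its end, in the units of the state.
- telemetry.state(): the state, without advancing time (a new reading comes with each control period).
- cams.grab_frame(name): name is "scene" or "top" or "wrist"; returns a dict with "pixels" (384x512x3 uint8, red, green, blue), "mtx" (3x3 intrinsics, pixels), "rvec" (rotation vector, rad) and "tvec" (3), from world to camera coordinates, as OpenCV has them. Camera axes: x right, y down, z forward; pixel columns grow to the right and rows downward; lengths in mm; the calibration is good to about 2 mm. A picture is of the moment at which its call begins. There is no depth.
- env.job_done(): hands the job in, once; it reports no verdict.
The state is a dict: "time_s": time; "qpos": joint angles; "qvel": joint speeds; "effort": joint torques, N m; "ee_pos": TCP position; "ee_rot": TCP orientation; "force": force on the tool from outside, world axes, zero at the start; "torque": the same for the moment, N m; "gripper_width": finger opening in mm.
Only numpy, scipy, OpenCV 4.12 (cv2) and the standard library are available. Lean on these libraries where they do the work, as an engineer would, in place of code of your own. Each camera call takes 0.05 s, during which the arm holds its last target. There are 200 camera calls.

## Task

Pick up the loose crank, fit its square socket over the square shaft of the dish stage and seat it fully home, feeling for it gently and without forcing it. Then wind it round with its knob, clockwise seen from above, until the yellow line on the dish carriage stands level with the red index blade so that the dish is centred under the ring lamp. Leave the crank seated on the shaft, move the carriage with the crank alone and leave everything else on the bench alone.

Things in the scene. Friction and masses are not known exactly. Their poses are not given: they have to be found in the camera images.
- crank_grip (a point): loose crank standing on the bench, socket down: centre of the blue square grip boss (24 x 24 mm, 34 mm tall) on its hub, on the hub's axis, 51 mm above the crank's underside. x points along the arm to the knob, z up; the boss's flats are square to x and y. Below it: dark hub 36 x 36 mm, 34 mm tall, and arm 18 mm wide, its top also 34 mm above the underside. Whole crank 0.2 to 0.34 kg
- crank_socket (a point): centre of the crank hub's underside, axes as crank_grip: mouth of a square socket 13.6 x 13.6 mm, 26 mm deep, its sides along x and y, with a 1 mm chamfer
- knob_mid (a point): centre of the crank's upright black knob, a cylinder 22 mm across and 50 mm tall, 65 mm from the hub's axis and 65 mm above the crank's underside (it spans 40 to 90 mm above it). It turns freely on its pin: held firmly from above, it stays still in the fingers while the crank goes round
- shaft_seat (a point): on the stage's fixed white gearbox: point on the upright square shaft's axis at the collar's top (48 mm above bench), where the crank's underside rests when home. Shaft 12 x 12 mm, 22 mm tall, stiff to turn (0.15 N m). x: along the track to the lamp, z up; these axes do NOT tell the square's angle, which is anything and must be felt or seen. The socket enters within about 7 degrees of square
- carriage (a joint): aluminium carriage (90 x 80 mm, top 38 mm above the bench) with the dish, sliding on the track, m: 0 with its yellow centre line at the red index blade under the ring lamp, 170 mm from the shaft; negative short of it (starts 30 to 39 mm short, on the shaft's side). A full turn of the shaft, clockwise from above, moves it +15 mm; it can overrun by 14 mm and be wound back. The lamp is 95 mm high
Not all that is in view belongs to the job. Of the things like the part that bears crank_grip, leave any that is green; of the rest the smaller one is meant.

How it is judged:
By the outcome, as a careful person would: the job done as asked, in the order asked, and still so for the second after the job is handed in, with the robot touching nothing.
It also fails if it takes over 72 s, if anything falls off the work surface, if the arm or the gripper's body presses on something with over 40 N, if the wrist force passes 120 N, or if a joint passes its speed limit or range.

## Working session

There is one attempt and no reset: what is moved stays moved. The work goes in short steps, Python scripts to look and compute and a shell command to move; the robot and the scene stay as the last step left them, time stands still between calls to the robot, and variables do not carry over. Pictures are saved under pics/ and viewed, about 8 in all and at most 12, crops included, and the job is handed in when it is done.

```bash
ls; mkdir -p pics; cat > h.py <<'E'
import numpy as np,cv2
from workcell import telemetry,cams,env
def grab(n):
    f=cams.grab_frame(n); np.savez('last_%s.npz'%n,**f); return f
def load(n): return dict(np.load('last_%s.npz'%n))
def ray(f,u,v,z):
    R=cv2.Rodrigues(np.array(f['rvec'],float))[0];t=np.array(f['tvec'],float).ravel()
    d=R.T@np.linalg.inv(f['mtx'])@[u,v,1];c=-R.T@t
    return c+d*(z-c[2])/d[2]
def proj(f,P):
    return cv2.projectPoints(np.array(P,float).reshape(-1,3),np.array(f['rvec'],float),np.array(f['tvec'],float),np.array(f['mtx'],float),None)[0].reshape(-1,2)
def save(f,name,box=None,s=1):
    im=f['pixels'][:,:,::-1]
    if box: im=im[box[1]:box[3],box[0]:box[2]]
    cv2.imwrite('pics/'+name,cv2.resize(im,None,fx=s,fy=s,interpolation=cv2.INTER_CUBIC))
def st():
    s=telemetry.state();print({k:np.round(s[k],2).tolist() for k in('time_s','ee_pos','ee_rot','qpos','force','torque','gripper_width')})
E
python3 - <<'E'
from h import *
import numpy as np
a=grab('top');b=grab('scene')
im=np.vstack([a['pixels'],b['pixels']]);
save(a,'top1.png',None,1.5);save(b,'scene1.png',None,1.5)
for f in(a,b):
    R=cv2.Rodrigues(f['rvec'])[0];print(-R.T@np.ravel(f['tvec']),f['mtx'][0,0])
st()
E
```

```text
pics
[ 511.05108883   81.57710776 1083.83451752] 469.78046201791983
[1081.41313555  350.44875735  757.83455982] 426.2273322659381
{'time_s': 0.1, 'ee_pos': [186.1, -543.62, 235.22], 'ee_rot': [-179.91, -0.0, 18.9], 'qpos': [-72.25, 18.35, 89.7, -0.0, 72.05, -1.15], 'force': [-0.21, 0.36, -0.23], 'torque': [-0.01, 0.01, -0.01], 'gripper_width': 91.25}
```

View pics/top1.png

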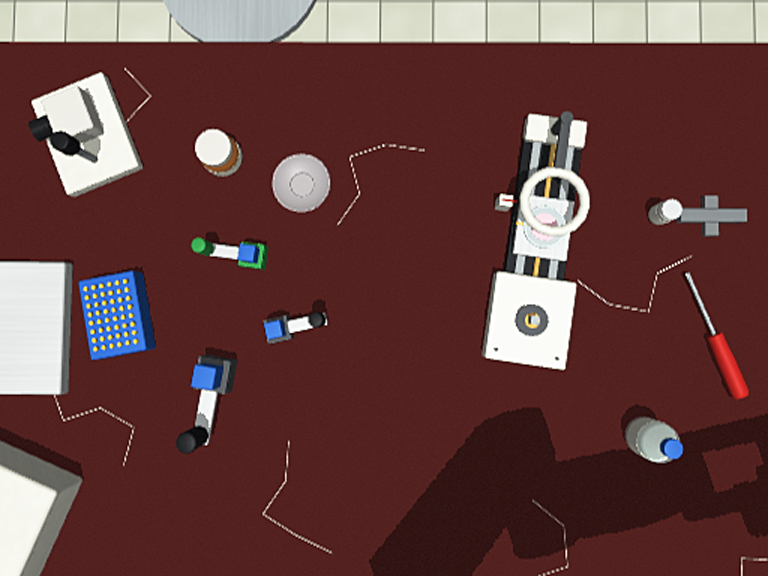

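View pics/scene1.png

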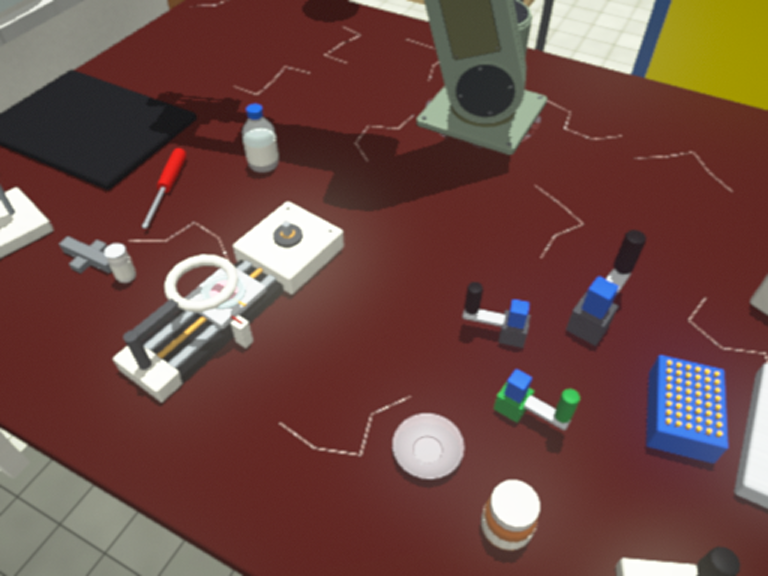

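The first picture (1.5x top) shows three cranks. A green one has its boss at (250,253). A large dark one is at (208,375), with its knob at (192,440). A small dark one is at (275,328), with its knob at (317,319). Green is excluded, and the small dark one is the smaller of the other two, so that is the one meant. The gearbox shaft is at (531,320). The scene view agrees. I'll confirm in an enlarged crop.

```bash
python3 - <<'E'
from h import *
a=load('top');b=load('scene');im=a['pixels'][:,:,::-1]
c1=cv2.resize(im[195:245,165:228],None,fx=6.3,fy=6.3,interpolation=cv2.INTER_CUBIC)[:300,:396]
c2=cv2.resize(im[190:240,325:388],None,fx=6.3,fy=6.3,interpolation=cv2.INTER_CUBIC)[:300,:396]
s=b['pixels'][:,:,::-1]
c3=cv2.resize(s[180:238,300:363],None,fx=6.3,fy=6.3,interpolation=cv2.INTER_CUBIC)[:300,:396]
c4=cv2.resize(s[130:180,165:228],None,fx=6.3,fy=6.3,interpolation=cv2.INTER_CUBIC)[:300,:396]
cv2.imwrite('pics/crop.png',np.vstack([np.hstack([c1,c2]),np.hstack([c3,c4])]))
for u,v,z in[(275/1.5,328/1.5,68),(317/1.5,319/1.5,90),(531/1.5,320/1.5,70),(555/1.5,202/1.5,95)]:print(ray(a,u,v,z).round(1))
E
```

```text
[501.6 252.3  68. ]
[515.1 189.4  90. ]
[ 516.9 -115.2   70. ]
[ 683.  -144.3   95. ]
```

View pics/crop.png

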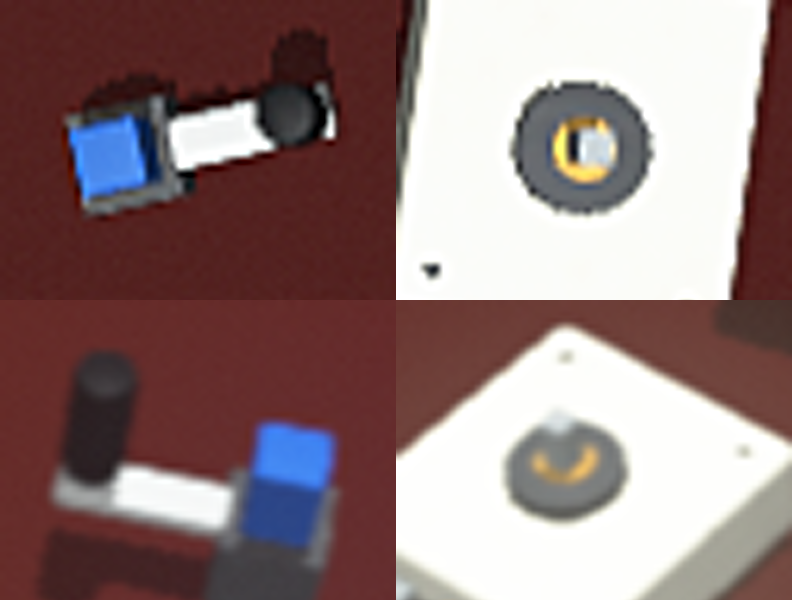

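The crop (not to one scale) confirms the dark-hubbed crank with a blue boss and black knob. The boss top is at about (109,157) and the knob top at about (290,112). The shaft top is at (597,149) on the gearbox, in the upper right. Next I'll get positions.

```bash
python3 - <<'E'
from h import *
a=load('top');b=load('scene')
g=ray(a,109/6.3+165,157/6.3+195,68);k=ray(a,290/6.3+165,112/6.3+195,90)
s=ray(a,201/6.3+325,149/6.3+190,70);c=ray(a,186/6.3+325,147/6.3+190,48)
print('boss',g,'knob',k,np.hypot(*(k-g)[:2]),np.degrees(np.arctan2(*(k-g)[1::-1])));print('shaft',s,c)
# scene-based
print('scene boss',ray(b,295/6.3+300,446/6.3-300/6.3+180,68),'shaft top',ray(b,(560-396)/6.3+165,120/6.3+130,70))
d=g-[186.2,-544,235];print('polar',np.hypot(*g[:2]),np.degrees(np.arctan2(g[1],g[0])))
E
```

```text
boss [498.86629524 254.53826903  68.        ] knob [514.85676714 190.05955282  90.        ] 66.43192030093559 -76.07186710765227
shaft [ 516.26155663 -121.38607743   70.        ] [ 517.01645077 -120.59495598   48.        ]
scene boss [499.19446114 255.39346885  68.        ] shaft top [ 520.04976247 -119.04220842   70.        ]
polar 560.0511681355598 27.03219520897547
```

```bash
python3 -m inch '[{"x":3.4,"y":-2.25},{"x":3.4,"y":-2.25},{"x":3.4,"y":-2.25},{"x":3.4,"y":-2.25},{"x":3.4,"y":-2.25},{"x":3.4,"y":-2.25},{"x":3.4,"y":-2.25},{"x":3.4,"y":-2.25},{"x":3.4,"y":-2.25},{"x":3.4,"y":-2.25},{"x":3.4,"y":-2.25},{"x":0}]'
python3 - <<'E'
from h import *
f=grab('wrist');st()
R=cv2.Rodrigues(f['rvec'])[0];print(-R.T@np.ravel(f['tvec']),R.T@[0,0,1],f['mtx'][0,0])
print(proj(f,[[517,-120.5,70],[517,-120.5,48]]))
save(f,'w1.png',None,1.5)
E
```

```text
{'time_s': 0.15, 'ee_pos': [186.12, -543.69, 235.34], 'ee_rot': [-179.93, -0.0, 18.9], 'qpos': [-72.25, 18.34, 89.69, -0.0, 72.04, -1.15], 'force': [0.46, -0.39, 0.11], 'torque': [0.06, -0.03, 0.05], 'gripper_width': 91.23}
[ 265.96012618 -517.22792436  383.7376156 ] [-0.28130171 -0.09465094 -0.95494008] 320.9721651938644
[[-243.17333704 -549.90861874]
 [-194.4291996  -486.3736528 ]]invalid input
```

```bash
python3 -m inch '[{"x":3.4,"y":-2.25,"z":0,"yaw":0,"gripper":1},{"x":3.4,"y":-2.25,"z":0,"yaw":0,"gripper":1}]'; echo; python3 -m inch '[{"x":3.4,"y":-2.25}]' 20;python3 -m inch --help
```

```text
time_s: 0.32
ee_pos: [235.6, -479.6, 235.2]
ee_rot: [-180.0, 0.0, 18.7]
force: [1.4, -0.4, 0.2]
gripper_width: 91.6
invalid input
invalid input: not JSON, or not a number
```

All keys are apparently needed in each row.

```bash
python3 -m inch '[{"x":3.4,"y":-2.25,"z":0,"yaw":0,"gripper":1},{"x":3.4,"y":-2.25,"z":0,"yaw":0,"gripper":1},{"x":3.4,"y":-2.25,"z":0,"yaw":0,"gripper":1},{"x":3.4,"y":-2.25,"z":0,"yaw":0,"gripper":1},{"x":3.4,"y":-2.25,"z":0,"yaw":0,"gripper":1},{"x":3.4,"y":-2.25,"z":0,"yaw":0,"gripper":1},{"x":3.4,"y":-2.25,"z":0,"yaw":0,"gripper":1},{"x":3.4,"y":-2.25,"z":0,"yaw":0,"gripper":1},{"x":3.4,"y":-2.25,"z":0,"yaw":0,"gripper":1},{"x":0,"y":0,"z":0,"yaw":0,"gripper":1},{"x":0,"y":0,"z":0,"yaw":0,"gripper":1}]'
python3 - <<'E'
from h import *
f=grab('wrist');st()
R=cv2.Rodrigues(f['rvec'])[0];print(-R.T@np.ravel(f['tvec']),R.T@[0,0,1],f['mtx'][0,0])
print(proj(f,[[517,-120.5,70],[517,-120.5,48]]))
E
```

```text
time_s: 1.23
ee_pos: [460.7, -187.1, 235.6]
ee_rot: [-180.0, 0.0, 19.2]
force: [-0.3, 0.0, -0.3]
gripper_width: 91.3
{'time_s': 1.28, 'ee_pos': [459.85, -188.24, 235.61], 'ee_rot': [-179.99, 0.07, 19.02], 'qpos': [-23.56, 11.31, 99.45, -0.04, 69.3, 47.43], 'force': [-0.51, 0.42, -0.51], 'torque': [0.0, 0.03, 0.04], 'gripper_width': 91.45}
[ 540.4521907  -160.11582603  384.0451137 ] [-0.28118973 -0.09734802 -0.95470189] 320.9721651938644
[[201.42509818 102.46545047]
 [204.53193295 101.8040305 ]]
```

```bash
python3 -m inch '[{"x":0.6,"y":-3,"z":3,"yaw":0,"gripper":1},{"x":0.6,"y":-2,"z":3.5,"yaw":0,"gripper":1},{"x":0,"y":0,"z":3.5,"yaw":0,"gripper":1},{"x":0,"y":0,"z":0,"yaw":0,"gripper":1},{"x":0,"y":0,"z":0,"yaw":0,"gripper":1}]'
python3 - <<'E'
from h import *
f=grab('wrist')
p=proj(f,[[517,-120.5,70],[517,-120.5,48]]);print(p)
u,v=p[0].astype(int);x0=max(u-40,0);y0=max(v-30,0);print(x0,y0)
save(f,'w2.png',(x0,y0,x0+80,y0+60),10)
E
```

```text
time_s: 1.7
ee_pos: [453.8, -139.3, 136.1]
ee_rot: [-179.9, 0.2, 18.8]
force: [0.1, -0.2, 0.6]
gripper_width: 90.9
[[252.26199482 121.37215282]
 [252.03652816 118.65537992]]
212 91
```

View pics/w2.png

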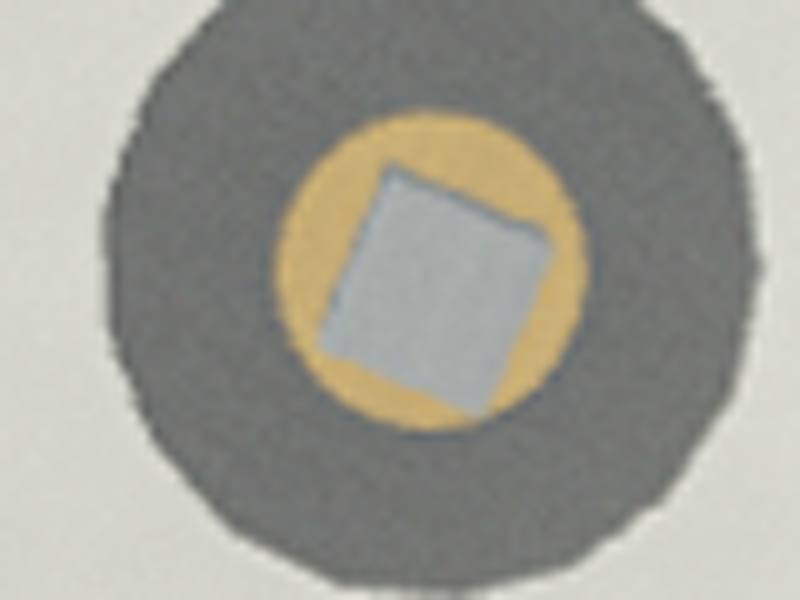

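The wrist crop at 10x shows the square shaft's top clearly. Its corners are at about (390,163), (553,240), (488,415) and (320,347), on the brass disc centred at (432,270).

```bash
python3 - <<'E'
from h import *
f=load('wrist')
c=np.array([[390,163],[553,240],[488,415],[320,347]])/10-0.5+.05+[212,91]
w=np.array([ray(f,*p,70)[:2] for p in c]);print(w.round(1),w.mean(0))
for i in range(4):
    d=w[(i+1)%4]-w[i];print(np.hypot(*d),np.degrees(np.arctan2(d[1],d[0]))%90)
print('brass',ray(f,43.2-.45+212,27-.45+91,48))
st()
E
```

```text
[[ 525.3 -116.5]
 [ 524.2 -128.1]
 [ 512.2 -127.8]
 [ 512.8 -115.9]] [ 518.62120412 -122.05971265]
11.662635917187549 84.24055313784926
11.994847389452687 88.73985785606439
11.93116716288088 87.04013683486674
12.55941624644489 87.37468226201648
brass [ 518.36389226 -122.09543766   48.        ]
{'time_s': 1.75, 'ee_pos': [455.48, -139.87, 137.72], 'ee_rot': [179.95, -0.03, 18.78], 'qpos': [-18.44, 14.69, 110.58, -0.03, 54.67, 52.79], 'force': [0.23, -1.38, 0.56], 'torque': [0.05, -0.07, 0.01], 'gripper_width': 91.11}
```

```bash
python3 -m inch '[{"x":1.53,"y":-3.27,"z":-0.4,"yaw":0,"gripper":0.3},{"x":1.53,"y":-3.27,"z":-0.4,"yaw":0,"gripper":0.3},{"x":1.53,"y":-3.27,"z":-0.4,"yaw":0,"gripper":0.3},{"x":1.53,"y":-3.27,"z":-0.4,"yaw":0,"gripper":0.3},{"x":1.53,"y":-3.27,"z":-0.4,"yaw":0,"gripper":0.3},{"x":1.53,"y":-3.27,"z":-0.4,"yaw":0,"gripper":0.3},{"x":1.53,"y":-3.27,"z":-0.4,"yaw":0,"gripper":0.3},{"x":1.53,"y":-3.27,"z":-0.4,"yaw":0,"gripper":0.3},{"x":1.53,"y":-3.27,"z":-0.4,"yaw":0,"gripper":0.3},{"x":1.53,"y":-3.27,"z":-0.4,"yaw":0,"gripper":0.3},{"x":1.53,"y":-3.27,"z":-0.4,"yaw":0,"gripper":0.3},{"x":0,"y":0,"z":0,"yaw":-1,"gripper":0.3}]' 40
python3 -m inch '[{"x":0,"y":0,"z":0,"yaw":-1,"gripper":0.3},{"x":0,"y":0,"z":0,"yaw":-1,"gripper":0.3},{"x":0,"y":0,"z":0,"yaw":-1,"gripper":0.3},{"x":0,"y":0,"z":0,"yaw":-1,"gripper":0.3},{"x":0,"y":0,"z":0,"yaw":-1,"gripper":0.3},{"x":0,"y":0,"z":0,"yaw":-1,"gripper":0.3},{"x":0,"y":0,"z":0,"yaw":-1,"gripper":0.3},{"x":0,"y":0,"z":0,"yaw":-1,"gripper":0.3},{"x":0,"y":0,"z":0,"yaw":-1,"gripper":0.3},{"x":0,"y":0,"z":0,"yaw":-1,"gripper":0.3},{"x":0,"y":0,"z":0,"yaw":-1,"gripper":0.3},{"x":0,"y":0,"z":0,"yaw":-1,"gripper":0.3}]'
python3 -m inch '[{"x":0,"y":0,"z":0,"yaw":-1,"gripper":0.3},{"x":0,"y":0,"z":0,"yaw":-1,"gripper":0.3},{"x":0,"y":0,"z":0,"yaw":-1,"gripper":0.3},{"x":0,"y":0,"z":0,"yaw":-1,"gripper":0.3},{"x":0,"y":0,"z":0,"yaw":0,"gripper":0.3},{"x":0,"y":0,"z":0,"yaw":0,"gripper":0.3}]'
python3 - <<'E'
from h import *
f=grab('wrist');st()
p=proj(f,[[499,254.7,68],[515,191.6,90]]);print(p)
save(f,'w3.png',None,1.5)
E
```

```text
time_s: 2.75
ee_pos: [501.4, 262.1, 184.8]
ee_rot: [-179.9, -0.6, 24.1]
force: [0.2, -1.3, 0.3]
gripper_width: 58.9
time_s: 3.75
ee_pos: [500.1, 256.0, 183.9]
ee_rot: [179.7, -0.2, 84.0]
force: [0.5, -0.0, 0.0]
gripper_width: 59.1
time_s: 4.25
ee_pos: [499.5, 256.1, 183.0]
ee_rot: [179.8, -0.0, 103.7]
force: [-0.1, 0.2, 0.2]
gripper_width: 59.3
{'time_s': 4.3, 'ee_pos': [499.2, 256.12, 182.54], 'ee_rot': [179.81, -0.03, 103.71], 'qpos': [25.99, 19.21, 96.39, -0.01, 64.21, 12.29], 'force': [0.76, -0.08, -0.25], 'torque': [0.06, -0.12, -0.07], 'gripper_width': 58.97}
[[248.12992869 195.86596324]
 [248.9802543  275.98803098]]
```

View pics/w3.png

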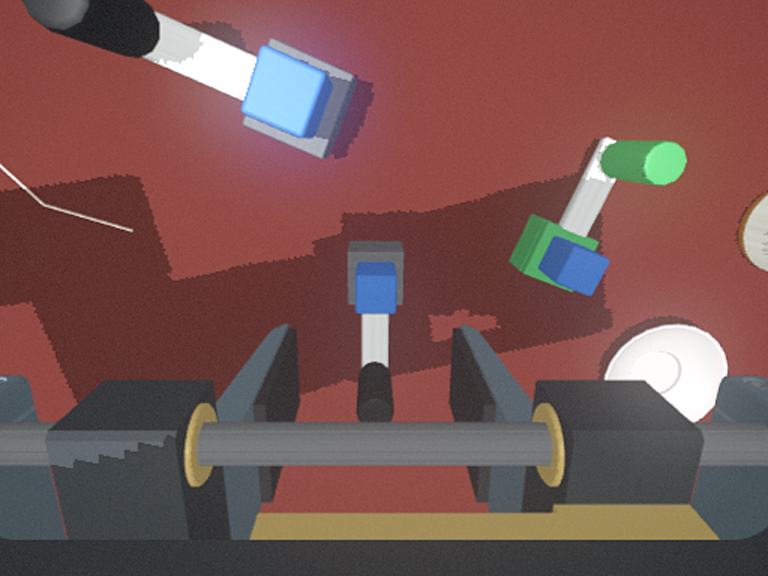

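The picture (1.5x) shows the target crank with its boss top centred at about (376,291) and its arm pointing straight down the image, aligned with the jaws. The knob top is at about (375,405). The big crank is at upper left and the green one at right, both clear of the fingers.

```bash
python3 - <<'E'
from h import *
f=load('wrist')
g=ray(f,376.5/1.5,291/1.5,68);k=ray(f,375/1.5,405/1.5,90);print(g,k,np.degrees(np.arctan2(*(k-g)[1::-1])),np.hypot(*(k-g)[:2]))
m=np.radians(103.7);d=(g-[499.2,256.1,0])[:2];print('tool',d@[np.cos(m),np.sin(m)],d@[np.sin(m),-np.cos(m)])
E
```

```text
[501.00560418 256.92194651  68.        ] [514.47263331 197.45210089  90.        ] -77.24048974443603 60.97559685337173
tool 0.3709254651830496 1.9489014452552804
```

```bash
python3 -m inch '[{"x":0,"y":0.15,"z":3.0,"yaw":0,"gripper":0.3},{"x":0,"y":0,"z":3.0,"yaw":0,"gripper":0.3},{"x":0,"y":0,"z":3.0,"yaw":0,"gripper":0.3},{"x":0,"y":0,"z":2.0,"yaw":0,"gripper":0.3},{"x":0,"y":0,"z":1.2,"yaw":0,"gripper":0.3},{"x":0,"y":0,"z":0,"yaw":0,"gripper":-0.2},{"x":0,"y":0,"z":0,"yaw":0,"gripper":-0.4},{"x":0,"y":0,"z":0,"yaw":0,"gripper":-1},{"x":0,"y":0,"z":0,"yaw":0,"gripper":-1},{"x":0,"y":0,"z":0,"yaw":0,"gripper":-1},{"x":0,"y":0,"z":0,"yaw":0,"gripper":-1},{"x":0,"y":0,"z":0,"yaw":0,"gripper":-1}]' 40
python3 -c "from h import *; st()"
```

```text
time_s: 5.3
ee_pos: [500.1, 257.1, 59.8]
ee_rot: [179.9, -0.0, 103.9]
force: [-0.5, -0.1, 4.4]
gripper_width: 23.8
{'time_s': 5.3, 'ee_pos': [500.08, 257.12, 59.83], 'ee_rot': [179.87, -0.02, 103.89], 'qpos': [26.04, 26.72, 104.83, -0.01, 48.32, 12.16], 'force': [-0.53, -0.06, 4.36], 'torque': [-0.04, -0.02, 0.04], 'gripper_width': 23.83}
```

```bash
python3 -m inch '[{"x":0,"y":0,"z":-1,"yaw":0,"gripper":-1},{"x":0,"y":0,"z":-2,"yaw":0,"gripper":-1},{"x":0,"y":0,"z":-3,"yaw":0,"gripper":-1},{"x":0,"y":0,"z":-3,"yaw":0,"gripper":-1},{"x":0,"y":0,"z":-2,"yaw":0,"gripper":-1},{"x":0,"y":0,"z":-1,"yaw":0,"gripper":-1},{"x":0,"y":0,"z":0,"yaw":1,"gripper":-1},{"x":0,"y":0,"z":0,"yaw":1,"gripper":-1},{"x":0,"y":0,"z":0,"yaw":1,"gripper":-1},{"x":0,"y":0,"z":0,"yaw":0.4,"gripper":-1},{"x":0,"y":0,"z":0,"yaw":0,"gripper":-1},{"x":0,"y":0,"z":0,"yaw":0,"gripper":-1}]' 40
python3 - <<'E'
from h import *
f=grab('wrist');st();save(f,'w4.png',(190,150,310,240),6)
R=cv2.Rodrigues(f['rvec'])[0];print(-R.T@np.ravel(f['tvec']))
E
```

```text
time_s: 6.3
ee_pos: [498.8, 256.5, 178.0]
ee_rot: [-179.9, 0.1, 87.0]
force: [-0.2, 0.0, -4.0]
gripper_width: 24.0
{'time_s': 6.35, 'ee_pos': [498.91, 256.56, 178.14], 'ee_rot': [-179.92, 0.05, 86.95], 'qpos': [26.04, 19.55, 96.56, -0.01, 63.98, 29.09], 'force': [0.23, -0.61, -3.02], 'torque': [0.09, -0.12, -0.03], 'gripper_width': 24.18}
[503.27639305 340.34608236 326.45310528]
```

View pics/w4.png

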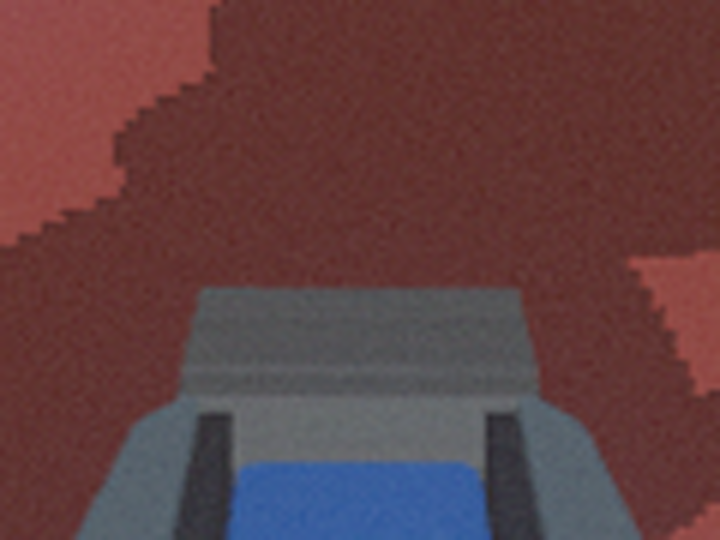

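The crop shows the crank held square and level. The hub's lower rear edge is at row 290, its upper rear edge at row 395, and its centre column at about 360.

```bash
python3 - <<'E'
from h import *
f=load('wrist');T=np.array([498.91,256.56]);m=np.radians(86.95);X=np.array([np.cos(m),np.sin(m)]);Y=np.array([np.sin(m),-np.cos(m)])
for u,v,z in[(360,290,118.3),(360,393,152.3)]:
    d=ray(f,u/6-.4+190,v/6-.4+150,z)[:2]-T;print('rear edge in tool x,y',d@X,d@Y)
tgt=np.array([518.5,-122.])-T;print('move tool',tgt@X,tgt@Y)
E
```

```text
rear edge in tool x,y 14.902826245338371 -0.14268639659174523
rear edge in tool x,y 15.66190341013319 -0.13333187909315836
move tool -376.9814301769847 39.70444561652024
```

```bash
python3 -m inch '[{"x":-1.5,"y":0.16,"z":0,"yaw":0,"gripper":-1},{"x":-3.6,"y":0.38,"z":0,"yaw":0,"gripper":-1},{"x":-3.6,"y":0.38,"z":0,"yaw":0,"gripper":-1},{"x":-3.6,"y":0.38,"z":0,"yaw":0,"gripper":-1},{"x":-3.6,"y":0.38,"z":0,"yaw":0,"gripper":-1},{"x":-3.6,"y":0.38,"z":0,"yaw":0,"gripper":-1},{"x":-3.6,"y":0.38,"z":0,"yaw":0,"gripper":-1},{"x":-3.6,"y":0.38,"z":0,"yaw":0,"gripper":-1},{"x":-3.6,"y":0.38,"z":0,"yaw":0,"gripper":-1},{"x":-3.6,"y":0.38,"z":0,"yaw":0,"gripper":-1},{"x":-2.4,"y":0.25,"z":0,"yaw":0,"gripper":-1},{"x":-1.2,"y":0.12,"z":0,"yaw":0,"gripper":-1}]' 40
python3 -m inch '[{"x":0,"y":0,"z":1.5,"yaw":0,"gripper":-1},{"x":0,"y":0,"z":1.5,"yaw":0,"gripper":-1},{"x":0,"y":0,"z":0.5,"yaw":0,"gripper":-1},{"x":0,"y":0,"z":0,"yaw":0,"gripper":-1},{"x":0,"y":0,"z":0,"yaw":0,"gripper":-1}]'
python3 - <<'E'
from h import *
a=grab('top');b=grab('scene');
s=[telemetry.state()];import json
st()
ia=a['pixels'][:,:,::-1][185:260,320:395];ib=b['pixels'][:,:,::-1][105:180,155:230]
cv2.imwrite('pics/c5.png',cv2.resize(np.hstack([ia,ib]),None,fx=5.3,fy=5.3,interpolation=cv2.INTER_CUBIC))
E
```

```text
time_s: 7.35
ee_pos: [517.9, -123.5, 178.7]
ee_rot: [-180.0, 0.1, 86.8]
force: [-0.7, 0.2, -2.5]
gripper_width: 23.5
time_s: 7.77
ee_pos: [518.4, -119.6, 143.9]
ee_rot: [-180.0, -0.0, 86.9]
force: [0.7, 0.7, -2.8]
gripper_width: 24.4
{'time_s': 7.87, 'ee_pos': [519.1, -119.62, 144.63], 'ee_rot': [179.91, 0.02, 86.94], 'qpos': [-14.21, 18.88, 103.05, -0.0, 57.97, -11.15], 'force': [0.68, -0.14, -2.78], 'torque': [0.02, -0.11, 0.0], 'gripper_width': 23.65}
```

View pics/c5.png

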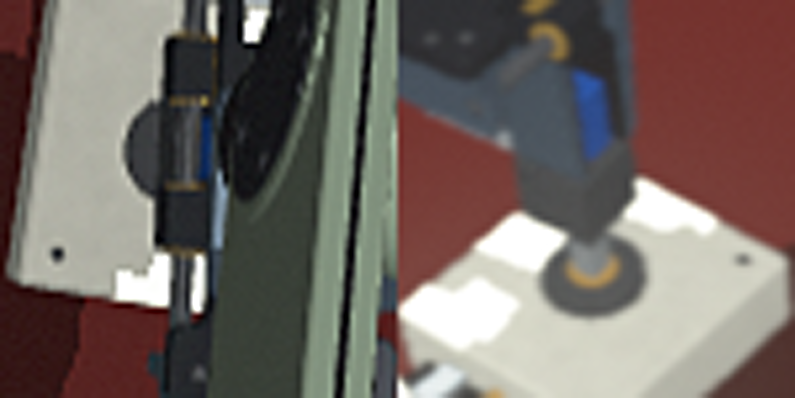

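The crop shows the hub just above the shaft. In the right half, the hub's front bottom corner is at about (597,236) and its right corner at about (633,197). The brass disc is centred at about (592,270). I'll compare these with the projected model.

```bash
python3 - <<'E'
from h import *
f=load('scene');m=np.radians(86.94);X=np.array([np.cos(m),np.sin(m),0]);Y=np.array([np.sin(m),-np.cos(m),0])
pt=lambda u,v:((u-397.5)/5.3-.4+155,v/5.3-.4+105)
print('brass at48',ray(f,*pt(592,270),48))
c=np.array([519.1,-119.6,84.8])-2.3*X
q=[c+18*(a*X+b*Y) for a in(1,-1) for b in(1,-1)]
print([((p-[155,105]+.4)*5.3+[397.5,0]).round() for p in proj(f,q)],proj(f,[518.5,-122,48])*1)
p=(proj(f,[518.5,-122,48])[0]-[155,105]+.4)*5.3+[397.5,0];print(p)
for u,v in[(597,236),(633,197),(522,207)]:print(ray(f,*pt(u,v),84.8)-c)
E
```

```text
brass at48 [ 520.14568269 -121.20062034   48.        ]
[array([591., 247.]), array([641., 198.]), array([524., 217.]), array([575., 168.])] [[191.4056516  154.99664032]]
[592.56995349 267.1021937 ]
[ 1.20667385e+01  1.55080721e+01 -4.26325641e-14]
[-1.57063817e+01  1.56488110e+01 -4.26325641e-14]
[ 1.24474634e+01 -2.30017730e+01 -4.26325641e-14]
```

```bash
python3 -m inch '[{"x":0,"y":0,"z":0.6,"yaw":0,"gripper":-1},{"x":0,"y":0,"z":0.5,"yaw":0,"gripper":-1},{"x":0,"y":0,"z":0.1,"yaw":0,"gripper":-1},{"x":0,"y":0,"z":0.1,"yaw":0,"gripper":-1},{"x":0,"y":0,"z":0.1,"yaw":0,"gripper":-1},{"x":0,"y":0,"z":0.1,"yaw":0,"gripper":-1},{"x":0,"y":0,"z":0.05,"yaw":0,"gripper":-1},{"x":0,"y":0,"z":0,"yaw":0,"gripper":-1}]' 40
python3 -m inch '[{"x":0,"y":0,"z":0.05,"yaw":0,"gripper":-1},{"x":0,"y":0,"z":0.05,"yaw":0,"gripper":-1},{"x":0,"y":0,"z":0,"yaw":0,"gripper":-1}]'
python3 -c "from h import *; st()"
```

```text
time_s: 8.53
ee_pos: [518.5, -119.8, 128.2]
ee_rot: [-180.0, 0.0, 86.9]
force: [-0.5, -0.7, -3.3]
gripper_width: 23.5
time_s: 8.78
ee_pos: [518.5, -119.8, 127.2]
ee_rot: [-180.0, 0.0, 86.9]
force: [-0.3, -0.2, -2.6]
gripper_width: 23.8
{'time_s': 8.78, 'ee_pos': [518.49, -119.8, 127.25], 'ee_rot': [-180.0, 0.0, 86.89], 'qpos': [-14.25, 19.93, 104.36, -0.0, 55.71, -11.14], 'force': [-0.32, -0.18, -2.61], 'torque': [0.02, -0.1, -0.02], 'gripper_width': 23.83}
```

```bash
for i in 1; do python3 -m inch '[{"x":0,"y":0,"z":0.1,"yaw":0,"gripper":-1},{"x":0,"y":0,"z":0.1,"yaw":0,"gripper":-1},{"x":0,"y":0,"z":0.1,"yaw":0,"gripper":-1},{"x":0,"y":0,"z":0,"yaw":0,"gripper":-1}]' 40; done
python3 -c "from h import *; st()"
```

```text
time_s: 9.12
ee_pos: [518.3, -119.8, 124.0]
ee_rot: [-180.0, -0.0, 86.9]
force: [1.7, -1.4, -2.7]
gripper_width: 23.7
{'time_s': 9.12, 'ee_pos': [518.33, -119.76, 123.99], 'ee_rot': [-179.97, -0.0, 86.9], 'qpos': [-14.25, 20.13, 104.6, -0.0, 55.3, -11.14], 'force': [1.7, -1.37, -2.66], 'torque': [-0.07, -0.09, -0.0], 'gripper_width': 23.7}
```

The underside is now 6 mm below the shaft's top with no axial load, so the socket is on the shaft. I'll continue gently.

```bash
python3 -m inch '[{"x":0,"y":0,"z":0.15,"yaw":0,"gripper":-1},{"x":0,"y":0,"z":0.15,"yaw":0,"gripper":-1},{"x":0,"y":0,"z":0.15,"yaw":0,"gripper":-1},{"x":0,"y":0,"z":0.15,"yaw":0,"gripper":-1},{"x":0,"y":0,"z":0,"yaw":0,"gripper":-1}]' 40
python3 -c "from h import *; st()"
```

```text
time_s: 9.53
ee_pos: [518.3, -119.7, 117.9]
ee_rot: [-180.0, -0.0, 86.9]
force: [0.1, -0.3, -2.5]
gripper_width: 23.7
{'time_s': 9.53, 'ee_pos': [518.29, -119.75, 117.86], 'ee_rot': [-179.96, -0.0, 86.9], 'qpos': [-14.25, 20.52, 105.04, -0.01, 54.48, -11.14], 'force': [0.12, -0.28, -2.53], 'torque': [0.02, -0.07, -0.0], 'gripper_width': 23.67}
```

```bash
python3 -m inch '[{"x":0,"y":0,"z":0.2,"yaw":0,"gripper":-1},{"x":0,"y":0,"z":0.2,"yaw":0,"gripper":-1},{"x":0,"y":0,"z":0.2,"yaw":0,"gripper":-1},{"x":0,"y":0,"z":0.15,"yaw":0,"gripper":-1},{"x":0,"y":0,"z":0.1,"yaw":0,"gripper":-1},{"x":0,"y":0,"z":0,"yaw":0,"gripper":-1}]' 40
python3 -m inch '[{"x":0,"y":0,"z":0.05,"yaw":0,"gripper":-1},{"x":0,"y":0,"z":0,"yaw":0,"gripper":-1}]' 40;python3 -m inch '[{"x":0,"y":0,"z":0.05,"yaw":0,"gripper":-1},{"x":0,"y":0,"z":0,"yaw":0,"gripper":-1}]' 40
python3 -c "from h import *; st()"
```

```text
time_s: 10.03
ee_pos: [518.3, -119.8, 109.5]
ee_rot: [-180.0, -0.0, 86.9]
force: [-0.6, -0.3, -3.0]
gripper_width: 23.7
time_s: 10.2
ee_pos: [518.5, -119.8, 109.3]
ee_rot: [180.0, 0.0, 86.9]
force: [-0.2, 1.6, -3.2]
gripper_width: 24.0
time_s: 10.37
ee_pos: [518.5, -119.8, 108.8]
ee_rot: [180.0, 0.0, 86.9]
force: [-0.0, -0.2, -3.5]
gripper_width: 23.8
{'time_s': 10.37, 'ee_pos': [518.54, -119.81, 108.78], 'ee_rot': [179.99, 0.01, 86.9], 'qpos': [-14.25, 21.11, 105.68, -0.01, 53.2, -11.14], 'force': [-0.01, -0.25, -3.54], 'torque': [0.02, -0.05, 0.01], 'gripper_width': 23.81}
```

```bash
for i in 1; do python3 -m inch '[{"x":0,"y":0,"z":0.05,"yaw":0,"gripper":-1},{"x":0,"y":0,"z":0.05,"yaw":0,"gripper":-1},{"x":0,"y":0,"z":0,"yaw":0,"gripper":-1}]' 40;python3 -m inch '[{"x":0,"y":0,"z":0.05,"yaw":0,"gripper":-1},{"x":0,"y":0,"z":0,"yaw":0,"gripper":-1}]' 40; done
```

```text
time_s: 10.62
ee_pos: [518.6, -119.8, 107.8]
ee_rot: [180.0, 0.0, 86.9]
force: [0.1, 0.0, -2.9]
gripper_width: 23.8
time_s: 10.78
ee_pos: [518.6, -119.8, 107.8]
ee_rot: [180.0, 0.0, 86.9]
force: [-1.6, 1.3, 2.5]
gripper_width: 23.4
```

The crank is seated: contact came at an underside height of 48.0 mm with about 5 N. I'll release, rise and go over the knob.

```bash
python3 -m inch '[{"x":0,"y":0,"z":0,"yaw":0,"gripper":0},{"x":0,"y":0,"z":0,"yaw":0,"gripper":0},{"x":0,"y":0,"z":0,"yaw":0,"gripper":0},{"x":0,"y":0,"z":0,"yaw":0,"gripper":0},{"x":0,"y":0,"z":-2,"yaw":0,"gripper":0},{"x":0,"y":0,"z":-3,"yaw":0,"gripper":0},{"x":0,"y":0,"z":-3,"yaw":0,"gripper":0},{"x":-2,"y":0,"z":0,"yaw":0,"gripper":0},{"x":-3,"y":0,"z":0,"yaw":0,"gripper":0},{"x":-1.7,"y":0,"z":0,"yaw":0,"gripper":0},{"x":0,"y":0,"z":0,"yaw":0,"gripper":0},{"x":0,"y":0,"z":0,"yaw":0,"gripper":0}]' 40
python3 - <<'E'
from h import *
f=grab('wrist');b=grab('scene');st()
p=proj(f,[[518.4,-122.1,116],[514.9,-187,138]]);print(p)
iw=f['pixels'][:,:,::-1][130:290,170:330];ib=b['pixels'][:,:,::-1][100:260,70:230]
cv2.imwrite('pics/c6.png',cv2.resize(np.hstack([iw,ib]),None,fx=2.5,fy=2.5,interpolation=cv2.INTER_CUBIC))
E
```

```text
time_s: 11.78
ee_pos: [514.7, -187.0, 187.1]
ee_rot: [-180.0, -0.0, 86.8]
force: [-0.8, 0.0, -0.4]
gripper_width: 45.7
{'time_s': 11.88, 'ee_pos': [514.73, -185.99, 187.06], 'ee_rot': [-179.97, -0.04, 86.9], 'qpos': [-21.09, 17.92, 97.64, 0.03, 64.48, -18.0], 'force': [0.05, -0.27, -0.42], 'torque': [-0.0, -0.07, 0.0], 'gripper_width': 45.49}
[[249.50398655 121.82152789]
 [249.74641573 224.32476402]]
```

View pics/c6.png

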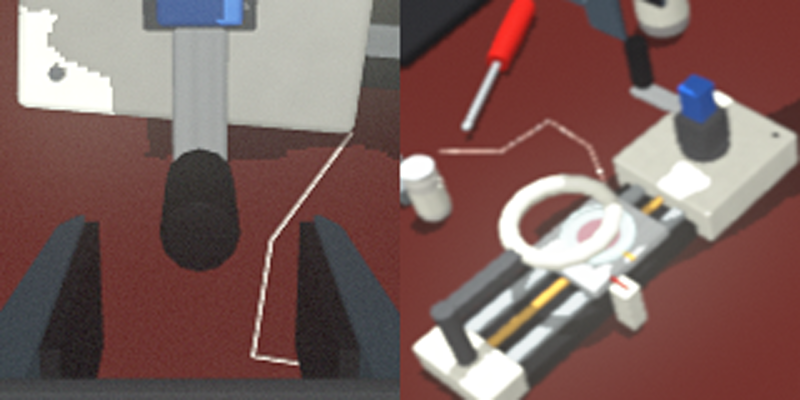

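The left half shows the knob top centred at (199,232) between the open jaws, matching the prediction. The right half shows the crank seated on the gearbox. I'll descend and grip the knob, then wind half a turn.

```bash
python3 -m inch '[{"x":0,"y":0,"z":2.5,"yaw":0,"gripper":0},{"x":0,"y":0,"z":3,"yaw":0,"gripper":0},{"x":0,"y":0,"z":1.6,"yaw":0,"gripper":0},{"x":0,"y":0,"z":0,"yaw":0,"gripper":-0.3},{"x":0,"y":0,"z":0,"yaw":0,"gripper":-1},{"x":0,"y":0,"z":0,"yaw":0,"gripper":-1},{"x":0,"y":0,"z":0,"yaw":0,"gripper":-1},{"x":0,"y":0,"z":0,"yaw":0,"gripper":-1}]' 30
python3 -m inch '[{"x":0.22,"y":-1.68,"z":0,"yaw":0,"gripper":-1},{"x":0.65,"y":-1.57,"z":0,"yaw":0,"gripper":-1},{"x":1.03,"y":-1.35,"z":0,"yaw":0,"gripper":-1},{"x":0,"y":0,"z":0,"yaw":0,"gripper":-1}]' 30
python3 -c "from h import *; st()"
```

```text
time_s: 12.55
ee_pos: [515.8, -186.8, 117.7]
ee_rot: [179.8, 0.1, 86.9]
force: [0.1, 0.5, 0.5]
gripper_width: 21.6
time_s: 12.88
ee_pos: [469.5, -164.3, 117.6]
ee_rot: [179.8, -0.0, 86.9]
force: [1.6, -0.9, 0.1]
gripper_width: 21.6
{'time_s': 12.88, 'ee_pos': [469.47, -164.29, 117.57], 'ee_rot': [179.84, -0.01, 86.89], 'qpos': [-20.64, 17.71, 109.6, 0.07, 52.54, -17.57], 'force': [1.57, -0.89, 0.06], 'torque': [0.08, -0.26, 0.01], 'gripper_width': 21.57}
```

```bash
python3 -m inch '[{"x":1.35,"y":-1.03,"z":0,"yaw":0,"gripper":-1},{"x":1.57,"y":-0.65,"z":0,"yaw":0,"gripper":-1},{"x":1.68,"y":-0.22,"z":0,"yaw":0,"gripper":-1},{"x":1.68,"y":0.22,"z":0,"yaw":0,"gripper":-1},{"x":1.57,"y":0.65,"z":0,"yaw":0,"gripper":-1},{"x":1.35,"y":1.03,"z":0,"yaw":0,"gripper":-1},{"x":1.03,"y":1.35,"z":0,"yaw":0,"gripper":-1},{"x":0.65,"y":1.57,"z":0,"yaw":0,"gripper":-1},{"x":0.22,"y":1.68,"z":0,"yaw":0,"gripper":-1}]' 30
python3 -c "from h import *; st()"
python3 -m inch '[{"x":-0.22,"y":1.68,"z":0,"yaw":0,"gripper":-1},{"x":-0.65,"y":1.57,"z":0,"yaw":0,"gripper":-1},{"x":-1.03,"y":1.35,"z":0,"yaw":0,"gripper":-1},{"x":-1.35,"y":1.03,"z":0,"yaw":0,"gripper":-1},{"x":-1.57,"y":0.65,"z":0,"yaw":0,"gripper":-1},{"x":-1.68,"y":0.22,"z":0,"yaw":0,"gripper":-1},{"x":-1.68,"y":-0.22,"z":0,"yaw":0,"gripper":-1},{"x":-1.57,"y":-0.65,"z":0,"yaw":0,"gripper":-1},{"x":-1.35,"y":-1.03,"z":0,"yaw":0,"gripper":-1},{"x":-1.03,"y":-1.35,"z":0,"yaw":0,"gripper":-1},{"x":-0.65,"y":-1.57,"z":0,"yaw":0,"gripper":-1},{"x":-0.22,"y":-1.68,"z":0,"yaw":0,"gripper":-1}]' 30
python3 - <<'E'
from h import *
st();b=grab('scene');a=grab('top');st()
ib=b['pixels'][:,:,::-1][140:260,70:190];cv2.imwrite('pics/c7.png',cv2.resize(ib,None,fx=5,fy=5,interpolation=cv2.INTER_CUBIC))
E
```

```text
time_s: 13.63
ee_pos: [521.3, -55.9, 117.4]
ee_rot: [-179.8, -0.0, 87.0]
force: [-3.7, -0.5, 5.4]
gripper_width: 21.5
{'time_s': 13.63, 'ee_pos': [521.34, -55.9, 117.45], 'ee_rot': [-179.82, -0.01, 86.96], 'qpos': [-7.38, 20.01, 105.96, 0.0, 54.22, -4.34], 'force': [-3.68, -0.51, 5.41], 'torque': [-0.42, 0.84, -0.0], 'gripper_width': 21.46}
time_s: 14.63
ee_pos: [517.1, -186.8, 117.5]
ee_rot: [179.7, -0.1, 86.8]
force: [4.6, 6.4, 0.3]
gripper_width: 21.4
{'time_s': 14.63, 'ee_pos': [517.05, -186.85, 117.45], 'ee_rot': [179.68, -0.09, 86.78], 'qpos': [-21.17, 21.83, 102.95, 0.23, 54.95, -18.09], 'force': [4.62, 6.35, 0.32], 'torque': [1.27, -1.02, -0.04], 'gripper_width': 21.37}
{'time_s': 14.73, 'ee_pos': [514.37, -186.59, 117.36], 'ee_rot': [179.95, -0.06, 86.8], 'qpos': [-21.19, 21.73, 103.13, 0.09, 55.11, -18.04], 'force': [-0.65, 3.03, 2.36], 'torque': [0.64, -0.03, 0.02], 'gripper_width': 21.46}
```

View pics/c7.png

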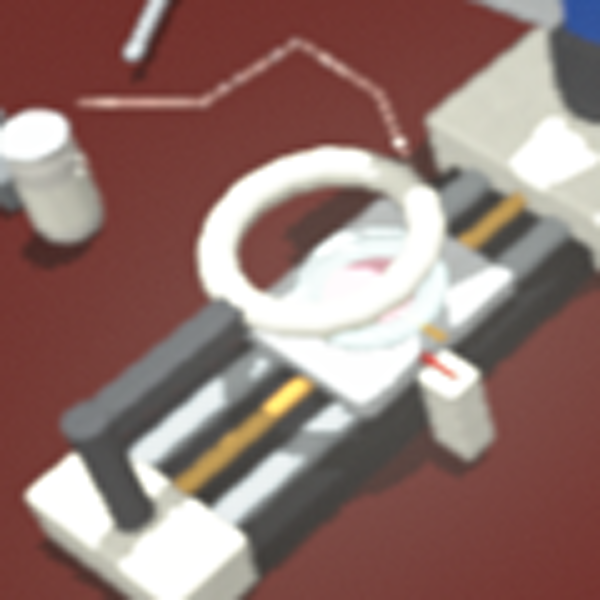

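The crop (5x) shows the yellow line's visible end at about (425,328) to (445,340). The red blade runs from (423,355) to (458,377). I'll convert both to track coordinates.

```bash
python3 - <<'E'
from h import *
f=load('scene')
P=lambda u,v,z:ray(f,u/5-.4+70,v/5-.4+140,z)[:2]
y1,y2=P(425,328,38),P(445,340,38);r=[(P(423,355,z),P(458,377,z)) for z in(38,42)]
print('yellow',y1,y2,'red',r)
# track dir from rear edge of rails / carriage front edge
c1,c2=P(367,410,38),P(512,272,38);d=(c1-c2);print('carriage edge',c1,c2,np.hypot(*d));t=d/np.hypot(*d);print('dir',np.degrees(np.arctan2(t[1],t[0])))
s=np.array([520.1,-121.2])
for a in(-7.6,-9,np.degrees(np.arctan2(t[1],t[0]))):
    e=np.array([np.cos(np.radians(a)),np.sin(np.radians(a))]);print(a,[(p-s)@e for p in(y1,y2,*r[0],*r[1],c1,c2)])
E
```

```text
yellow [ 676.51825927 -112.44167552] [ 677.7821149  -100.89120235] red [(array([ 688.84762304, -104.21753956]), array([691.36513245, -84.02578698])), (array([ 691.0290438 , -101.69103516]), array([693.53256383, -81.61148476]))]
carriage edge [ 723.45657904 -107.03803254] [632.78164253 -97.98559221] 91.12568675903945
dir -5.7011752504259
-7.6 [np.float64(153.88586498269305), np.float64(153.61099444460277), np.float64(165.01922742626076), np.float64(164.84413356101547), np.float64(166.8473392271192), np.float64(166.67321832913623), np.float64(199.69719065989392), np.float64(108.62154139725484)]
-9 [np.float64(153.1223871281975), np.float64(152.56379051466692), np.float64(164.01341766982083), np.float64(163.34124634234726), np.float64(165.7727491516455), np.float64(165.10431296757852), np.float64(198.63750229574012), np.float64(107.66281105875615)]
-5.7011752504259 [np.float64(154.77448807281206), np.float64(154.8846662341888), np.float64(166.2258780695815), np.float64(166.72508275730698), np.float64(168.14552514647417), np.float64(168.6419558374199), np.float64(200.94383021301513), np.float64(109.81814345397568)]
```

```bash
python3 -m inch '[{"x":0.22,"y":-1.68,"z":0,"yaw":0,"gripper":-1},{"x":0.65,"y":-1.57,"z":0,"yaw":0,"gripper":-1},{"x":1.03,"y":-1.35,"z":0,"yaw":0,"gripper":-1},{"x":1.35,"y":-1.03,"z":0,"yaw":0,"gripper":-1},{"x":1.57,"y":-0.65,"z":0,"yaw":0,"gripper":-1},{"x":1.68,"y":-0.22,"z":0,"yaw":0,"gripper":-1},{"x":1.68,"y":0.22,"z":0,"yaw":0,"gripper":-1},{"x":1.57,"y":0.65,"z":0,"yaw":0,"gripper":-1},{"x":1.35,"y":1.03,"z":0,"yaw":0,"gripper":-1},{"x":1.03,"y":1.35,"z":0,"yaw":0,"gripper":-1},{"x":0.65,"y":1.57,"z":0,"yaw":0,"gripper":-1},{"x":0.22,"y":1.68,"z":0,"yaw":0,"gripper":-1}]' 30
python3 -m inch '[{"x":-0.22,"y":1.68,"z":0,"yaw":0,"gripper":-1},{"x":-0.65,"y":1.57,"z":0,"yaw":0,"gripper":-1},{"x":-1.03,"y":1.35,"z":0,"yaw":0,"gripper":-1},{"x":-1.35,"y":1.03,"z":0,"yaw":0,"gripper":-1},{"x":-1.57,"y":0.65,"z":0,"yaw":0,"gripper":-1},{"x":-1.68,"y":0.22,"z":0,"yaw":0,"gripper":-1},{"x":0,"y":0,"z":0,"yaw":0,"gripper":-1}]' 30
python3 - <<'E'
from h import *
b=grab('scene');a=grab('top');st()
ib=b['pixels'][:,:,::-1][190:230,135:175]
p=proj(a,[688,-100,40])[0].astype(int);print(p);x0,y0=p[0]-20,p[1]-20;print(x0,y0)
ia=a['pixels'][:,:,::-1][y0:y0+40,x0:x0+40]
cv2.imwrite('pics/c8.png',cv2.resize(np.hstack([ib,ia]),None,fx=10,fy=10,interpolation=cv2.INTER_CUBIC))
E
```

```text
time_s: 15.73
ee_pos: [521.8, -55.8, 117.3]
ee_rot: [-179.8, 0.0, 87.0]
force: [-3.6, -0.4, 5.7]
gripper_width: 21.6
time_s: 16.32
ee_pos: [583.9, -127.0, 117.1]
ee_rot: [-179.9, 0.0, 86.8]
force: [-2.6, 0.6, 7.3]
gripper_width: 21.5
{'time_s': 16.42, 'ee_pos': [583.86, -126.46, 117.19], 'ee_rot': [-179.95, 0.08, 86.89], 'qpos': [-13.28, 25.77, 96.24, -0.11, 58.03, -10.11], 'force': [-2.82, 0.08, 5.46], 'torque': [-0.2, 0.61, 0.05], 'gripper_width': 21.34}
[344 136]
324 116
```

View pics/c8.png

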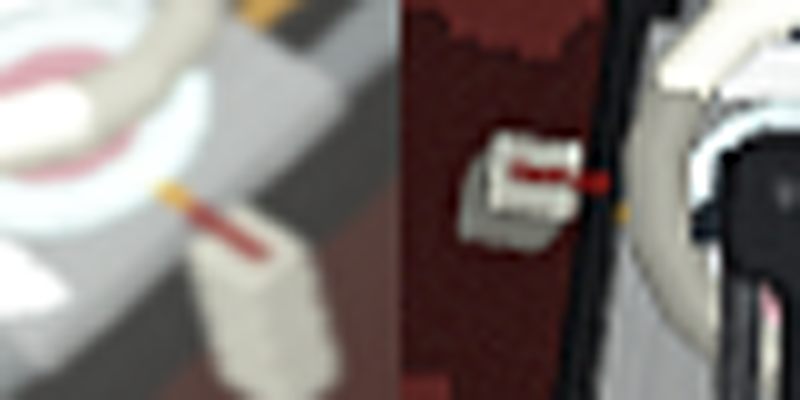

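Left (scene): the red blade runs from (190,210) to (265,252), with yellow at (160,185) to (185,203). Right (top): the red blade runs from (515,168) to (608,183), with a yellow spot at (622,213). I'll triangulate the blade.

```bash
cat > tri.py <<'E'
from h import *
from scipy.optimize import least_squares
a=load('top');b=load('scene')
def tri(ub,ua): 
    r=least_squares(lambda P:np.r_[proj(b,P)[0]-ub,proj(a,P)[0]-ua],[688,-100,45]);return r.x,np.abs(r.fun).max()
E
python3 - <<'E'
from tri import *
S=lambda u,v:np.array([u/10-.45+135,v/10-.45+190]);T=lambda u,v:np.array([(u-400)/10-.45+324,v/10-.45+116])
tip,e1=tri(S(190,210),T(608,183));tail,e2=tri(S(265,252),T(515,168));print(tip,e1,tail,e2)
y=[ray(b,*S(160,185),38),ray(b,*S(185,203),38),ray(a,*T(622,213),38)];print(y)
e=np.array([np.cos(np.radians(-7)),np.sin(np.radians(-7))])
print('tip',tip[:2]@e,'tail',tail[:2]@e,'yellow',[p[:2]@e for p in y], 'shaft+170',np.array([519,-121.8])@e+170)
for z in(40,44,48,52):print(z,'red scene',ray(b,*S(190,210),z)[:2]@e,ray(b,*S(265,252),z)[:2]@e,'top',ray(a,*T(608,183),z)[:2]@e,ray(a,*T(515,168),z)[:2]@e)
E
```

```text
[693.44639554 -99.65472078  45.99983948] 0.39369777956022745 [696.09989405 -78.43419815  47.72843412] 0.19502213725053252
[array([ 686.95631309, -115.30748633,   38.        ]), array([ 688.37063668, -107.61168993,   38.        ]), array([ 687.59838097, -103.37992306,   38.        ])]
tip 700.4224066540337 tail 700.4699952290363 yellow [np.float64(695.8882925555461), np.float64(696.3541923296999), np.float64(695.0719702475324)] shaft+170 699.975138728593
40 red scene 698.0427454092995 697.0765044869191 top 700.9931452930786 701.6872449325142
44 red scene 699.8961013733789 698.9352446494 top 700.2125882261222 700.9040280583652
48 red scene 701.7494573374581 700.7939848118808 top 699.4320311591658 700.120811184216
52 red scene 703.6028133015375 702.6527249743617 top 698.6514740922095 699.337594310067
```

About 4.4 mm remain. I'll turn a further 90° (3.75 mm) and measure again.

```bash
python3 -m inch '[{"x":-1.68,"y":-0.22,"z":0,"yaw":0,"gripper":-1},{"x":-1.57,"y":-0.65,"z":0,"yaw":0,"gripper":-1},{"x":-1.35,"y":-1.03,"z":0,"yaw":0,"gripper":-1},{"x":-1.03,"y":-1.35,"z":0,"yaw":0,"gripper":-1},{"x":-0.65,"y":-1.57,"z":0,"yaw":0,"gripper":-1},{"x":-0.22,"y":-1.68,"z":0,"yaw":0,"gripper":-1},{"x":0,"y":0,"z":0,"yaw":0,"gripper":-1},{"x":0,"y":0,"z":0,"yaw":0,"gripper":-1}]' 30
python3 - <<'E'
from h import *
b=grab('scene');a=grab('top');st()
ib=b['pixels'][:,:,::-1][190:230,135:175]
ia=a['pixels'][:,:,::-1][116:156,324:364]
cv2.imwrite('pics/c9.png',cv2.resize(np.hstack([ib,ia]),None,fx=10,fy=10,interpolation=cv2.INTER_CUBIC))
E
```

```text
time_s: 17.08
ee_pos: [515.5, -186.8, 117.1]
ee_rot: [180.0, 0.0, 86.9]
force: [-0.7, 2.2, 6.2]
gripper_width: 21.4
{'time_s': 17.18, 'ee_pos': [515.99, -186.84, 117.09], 'ee_rot': [179.98, 0.03, 86.93], 'qpos': [-21.09, 21.87, 102.94, -0.03, 55.16, -18.01], 'force': [-0.95, 2.0, 5.76], 'torque': [0.6, 0.2, -0.04], 'gripper_width': 21.21}
```

View pics/c9.png

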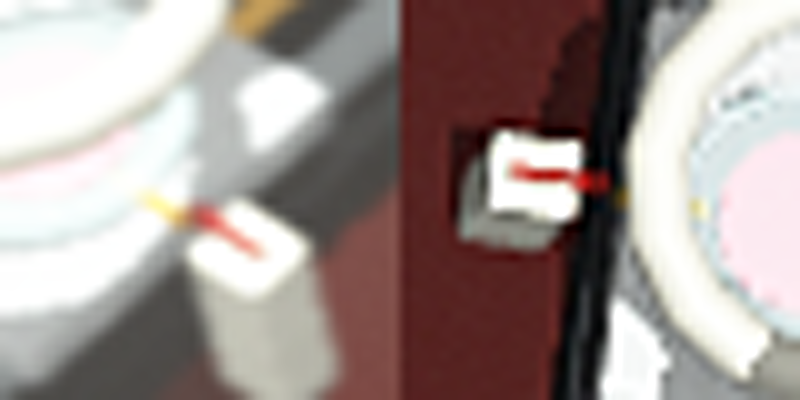

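In the top crop the yellow spots are at (622,197) and (698,208), with red as before. In the scene crop yellow runs from about (145,195) to (187,216).

```bash
python3 - <<'E'
from tri import *
S=lambda u,v:np.array([u/10-.45+135,v/10-.45+190]);T=lambda u,v:np.array([(u-400)/10-.45+324,v/10-.45+116])
e=np.array([np.cos(np.radians(-7.1)),np.sin(np.radians(-7.1))])
def stripe(f,x0,y0,x1,y1,test):
    im=f['pixels'][y0:y1,x0:x1].astype(float);h=cv2.cvtColor(f['pixels'][y0:y1,x0:x1],cv2.COLOR_RGB2HSV)
    r,g,b_=im[...,0],im[...,1],im[...,2];w=test(r,g,b_);w=np.where(w>25,w,0)
    vv,uu=np.nonzero(w);return [(u+x0,v+y0,w[v,u]) for v,u in zip(vv,uu)]
Y=lambda r,g,b:np.where((r>g)&(r-g<70),np.minimum(r,g)-b,0)*(np.abs(r-g)<0.8*(np.minimum(r,g)-b)+5)
R=lambda r,g,b:np.where(r>150,r-np.maximum(g,b)*1.3,0)
for n,f,by,br in(('scene',b,(146,205,155,214),(152,208,164,218)),('top',a,(344,132,356,139),(334,130,346,136))):
    for c,bx,fn,z in(('Y',by,Y,38),('R',br,R,46.8)):
        pts=stripe(f,*bx,fn);P=np.array([[*ray(f,u,v,z)[:2]@np.c_[e,[-e[1],e[0]]],w] for u,v,w in pts])
        print(n,c,len(P),np.average(P[:,:2],axis=0,weights=P[:,2]).round(2) if len(P) else '')
tip,_=tri(S(190,210),T(605,182));print('tip',tip,tip[:2]@e)
print('Y scene',[ray(b,*S(*p),38)[:2]@e for p in((145,195),(185,216))],'top',[ray(a,*T(*p),38)[:2]@e for p in((622,197),(698,208))])
E
```

```text
scene Y 11 [699.95 -24.22]
scene R 8 [700.79  -6.81]
top Y 3 [698.7  -24.28]
top R 9 [ 6.9952e+02 -2.4000e-01]
tip [693.68990697 -99.0844197   46.58699045] 700.617630267535
Y scene [np.float64(699.7688878787731), np.float64(698.9442899935267)] top [np.float64(698.6822204986437), np.float64(698.4271367829168)]
```

Both cameras agree that about 0.8 mm remains, which is about 18°.

```bash
python3 -m inch '[{"x":0.08,"y":-1.02,"z":0,"yaw":0,"gripper":-1},{"x":0.24,"y":-0.99,"z":0,"yaw":0,"gripper":-1},{"x":0,"y":0,"z":0,"yaw":0,"gripper":-1},{"x":0,"y":0,"z":0,"yaw":0,"gripper":-1},{"x":0,"y":0,"z":0,"yaw":0,"gripper":-1}]' 30
cat > meas.py <<'E'
from h import *
e=np.array([np.cos(np.radians(-7.1)),np.sin(np.radians(-7.1))])
def stripe(f,x0,y0,x1,y1,test):
    im=f['pixels'][y0:y1,x0:x1].astype(float)
    w=test(*np.moveaxis(im,2,0));w=np.where(w>25,w,0)
    vv,uu=np.nonzero(w);return [(u+x0,v+y0,w[v,u]) for v,u in zip(vv,uu)]
Y=lambda r,g,b:np.where((r>g)&(r-g<70),np.minimum(r,g)-b,0)*(np.abs(r-g)<0.8*(np.minimum(r,g)-b)+5)
R=lambda r,g,b:np.where(r>150,r-np.maximum(g,b)*1.3,0)
for n,by,br in(('scene',(146,205,155,214),(152,208,164,218)),('top',(344,131,356,139),(334,130,346,136))):
    for i in range(2):
        f=grab(n);o=[]
        for bx,fn,z in((by,Y,38),(br,R,46.8)):
            P=np.array([[*ray(f,u,v,z)[:2]@np.c_[e,[-e[1],e[0]]],w] for u,v,w in stripe(f,*bx,fn)])
            o.append(np.average(P[:,:2],axis=0,weights=P[:,2]).round(2) if len(P) else np.array([np.nan]*2))
        print(n,*o,'remaining',(o[1]-o[0])[0])
st()
E
python3 meas.py
```

```text
time_s: 17.6
ee_pos: [495.9, -182.7, 117.1]
ee_rot: [179.9, 0.1, 86.9]
force: [1.8, 0.5, 6.0]
gripper_width: 21.4
scene [700.69 -24.41] [700.83  -6.49] remaining 0.13999999999998636
scene [700.69 -24.41] [700.84  -6.49] remaining 0.14999999999997726
top [699.68 -25.69] [699.67  -0.97] remaining -0.009999999999990905
top [699.69 -25.64] [699.67  -0.96] remaining -0.020000000000095497
{'time_s': 17.8, 'ee_pos': [495.92, -182.77, 117.14], 'ee_rot': [179.9, 0.07, 86.93], 'qpos': [-21.46, 20.23, 105.65, -0.05, 54.01, -18.36], 'force': [1.11, 1.16, 7.39], 'torque': [0.33, -0.48, 0.07], 'gripper_width': 21.35}
```

The yellow line and red blade are aligned within about 0.15 mm. I'll release the knob and rise clear.

```bash
python3 -m inch '[{"x":0,"y":0,"z":0,"yaw":0,"gripper":-0.4},{"x":0,"y":0,"z":0,"yaw":0,"gripper":-0.2},{"x":0,"y":0,"z":0,"yaw":0,"gripper":0},{"x":0,"y":0,"z":0,"yaw":0,"gripper":0},{"x":0,"y":0,"z":-1,"yaw":0,"gripper":0},{"x":0,"y":0,"z":-3,"yaw":0,"gripper":0},{"x":0,"y":0,"z":-3,"yaw":0,"gripper":0},{"x":0,"y":0,"z":-3,"yaw":0,"gripper":0},{"x":-3,"y":0,"z":-1,"yaw":0,"gripper":0},{"x":-3,"y":0,"z":0,"yaw":0,"gripper":0},{"x":-3,"y":0,"z":0,"yaw":0,"gripper":0},{"x":0,"y":0,"z":0,"yaw":0,"gripper":0}]' 30
python3 meas.py
python3 - <<'E'
from h import *
b=load('scene');save(b,'c10.png',(130,95,240,215),5)
E
```

```text
time_s: 18.8
ee_pos: [490.0, -276.8, 227.2]
ee_rot: [179.9, 0.2, 86.7]
force: [1.1, 0.5, 0.3]
gripper_width: 45.4
scene [700.85 -24.86] [700.83  -6.06] remaining -0.01999999999998181
scene [700.86 -24.82] [700.83  -6.08] remaining -0.029999999999972715
top [699.69 -25.77] [ 6.9952e+02 -2.2000e-01] remaining -0.17000000000007276
top [699.7  -25.65] [ 6.9952e+02 -2.3000e-01] remaining -0.18000000000006366
{'time_s': 19.0, 'ee_pos': [489.87, -271.58, 226.33], 'ee_rot': [-179.97, -0.04, 86.9], 'qpos': [-30.19, 17.35, 92.48, 0.02, 70.21, -27.1], 'force': [0.28, 0.25, -0.28], 'torque': [-0.01, -0.09, 0.03], 'gripper_width': 45.45}
```

View pics/c10.png

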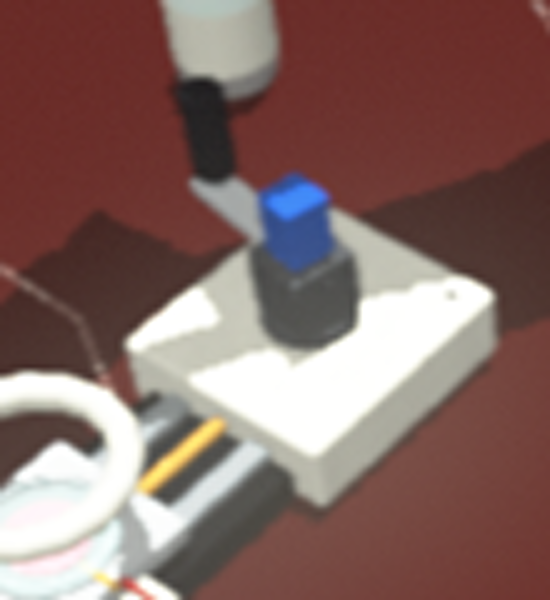

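The crank sits flat on the collar with its boss top at about (297,198) and its knob standing free at (205,130). The yellow line and red blade line up at the bottom edge, and the gripper is clear. I'm handing the job in.

```bash
python3 -c "
from workcell import env;print(env.job_done())"
```

```text
the job is handed in; nothing more can be done
None
```

The job is done and handed in at about 19 s of the 72 s allowed. I picked the small dark crank, fitted it on the shaft and wound it clockwise by its knob until the yellow line met the red blade.

- **Seating:** Contact came at about 5 N with the crank's underside at 48.0 mm, the collar height given. The last picture shows it flat on the collar.
- **Winding:** It took about 2.05 turns, with side forces of no more than about 8 N in the readings taken. There was also 5–7 N of upward force on the tool near the end, meaning I was pressing the knob down slightly.
- **Alignment:** After release, the scene camera put the carriage 0.03 mm past the blade and the top camera 0.18 mm past it. Both figures rest on the blade height I triangulated (about 47 mm) and on a calibration good to about 2 mm.
- **Disagreement:** Just before fitting, the scene picture suggested the hub was 3–4 mm off its expected place. I put that down to poor reading of the picture, and the socket went on freely.
- **Release:** The gripper was clear of everything at the end, and nothing else was touched on purpose. I did not compare the rest of the bench with the first pictures.

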